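Click the short blender jar's blade ring locked

TASK

Two glass blender jars stand mouth down on the cart, each with its black blade ring on top still unlocked. Twist the ring of the shorter jar clockwise, seen from above, until it clicks locked with its tab against the square stop, then let go; leave the taller jar's ring as it is.

Things in the scene. Friction and masses are not known exactly. Their poses are not given: they have to be found in the camera images.
- short_ring (a joint): turn of the shorter jar's ring: 0 rad open (tab by the round stud), grows clockwise from above, 1.57 locked at a hard stop (tab against the square block). Starts at 0.05 to 0.35. It turns easily (0.02 N m) and stays where left up to 1.15; there a sprung click nose resists with up to 0.25 N m until 1.38, and past 1.45 pulls it on to 1.57 by itself.
- short_ring_top (a point): shorter jar (fixed, 100 mm across, 124 mm stand, 152 mm tall in all): centre of its black ring's top face, 152 mm above the cart, z up on the turning axis, y along the tab. Ring: 62 mm across, 32 mm tall, can be gripped from above at any yaw. Tab, stops and click nose lie on the shoulder under it, 29 to 47 mm off axis, at most 8 mm high: keep fingertips 10 mm above the shoulder.
- tall_ring_top (a point): taller jar (fixed, the same but 232 mm tall in all): centre of its ring's top face, 232 mm above the cart, z up, y along the tab. Same ring, 62 mm across and 32 mm tall. To be left alone.
- tall_ring_tab (a point): outer end of the tab on the taller jar's ring, 47 mm from its axis; shows how that ring is turned.

How it is judged:
At the end, for the whole second after the job is handed in: the shorter jar's ring is clicked locked (within 10 degrees of 1.57 rad, its stop) and at rest, and the tab of the taller jar's ring is within 8 mm of where it started (value of joint short_ring above 1.39 rad and velocity of joint short_ring between -0.05 and 0.05 rad/s and distance of tall_ring_tab from where it was at the start of the episode below 0.008 m); the robot touches nothing.
It fails at once if the taller jar's ring is turned (its tab moves 8 mm or more) (distance of tall_ring_tab from where it was at the start of the episode above 0.008 m).
It also fails if it takes over 29 s, if anything falls off the work surface, if the arm or the gripper's body presses on something with over 40 N, if the wrist force passes 120 N, or if a joint passes its speed limit or range.

ROBOT

A 6-joint arm with a two-finger parallel gripper is mounted at the origin on the work surface. World frame = base frame: x ahead of the robot, y to its left, z up, the work surface at z = 0. Lengths are in m, angles in rad, forces in N, time in s.
With the tool pointing down it reaches from about 0.25 to 0.775 m from the base axis. Payload 4 kg.
Tool frame: the origin (TCP) lies at the very end of the fingers, on their centre line; the grasp point (between the pads) lies 19 mm behind it (robot.tcp_to_grasp is the distance from the TCP to the grasp point, in m); z points along the fingers, y is the line along which they close (so a half turn about z gives the same grasp; the last joint's range is limited). The gripper opens to 94 mm and grips with 3 to 60 N. Pads are 16 mm wide; open, the fingers measure 119 mm over their backs; the gripper's body (75 mm by 177 mm) begins 78 mm behind the grasp point.
Start: joints at [1.088, 0.087, 1.371, -0, 1.684, -0.103], TCP at [0.204, 0.511, 0.206] pointing down, gripper open.
Joint ranges: [-3.1, 3.1], [-0.76, 2.03], [0.27, 2.55], [-1.08, 4.22], [0.17, 2.65], [-2.57, 2.57]. Speed limits (rad/s): [2.79, 2.79, 3.14, 3.14, 3.14, 3.14].

INTERFACE

Orientations are given as [roll, pitch, yaw] about the fixed x, y, z axes, in that order (R = Rz(yaw) Ry(pitch) Rx(roll)).
In Python, from bench import robot gives the robot as it stands.
- The arm moves only by the tool drive_effector, called after ">>>" as name(argument=value, ...), one argument or row to a line, values as JSON. Schema: {"type":"object","properties":{"increments":{"type":"array","items":{"type":"array","prefixItems":[{"type":"number"},{"type":"array","items":{"type":"number"},"minItems":3,"maxItems":3},{"type":"number"}],"minItems":3,"maxItems":3},"minItems":1,"maxItems":20},"only":{"type":"string"},"quiet":{"type":"boolean"},"lines":{"type":"string"}},"required":["increments"],"additionalProperties":false}. increments is a list of rows, 1 to 20 of them, each written [opening, [dx, dy, dz], turn]: the finger opening in m, then dx, dy, dz in parts of the range, where 1.0 means 0.25 m, then a turn about the tool's z in a scale on which 1.0 is pi rad; each row shifts and turns the commanded pose from where the row before left it, along the tool's axes as they then stand; what a row does not reach is not made up. A row lasts 1/12 s, in which the tool goes at most 0.0417 m and 0.125 rad, less where a joint would pass 70% of its speed; a pose out of reach is approached as far as the arm can. The fingers move at their own pace and stop on an object; the grip force is fixed at half the most. Time passes only in rows, so rows that do not move let the fingers close. The tool returns the time, the measured TCP pose, the force, the opening and the grip force at its end. only (a regular expression) keeps the lines of the reply that match it, lines (a string "A,B") keeps lines A to B, and quiet returns only ok. No shift or turn number may pass 1 either way. Input that does not fit is refused with a message, and nothing moves.
- robot.get_obs(): the state, without advancing time (a new reading comes with each control period).
- robot.snapshot(name): name is "scene" or "top" or "wrist"; returns a dict with "color" (400x640x3 uint8, blue, green, red), "fx", "fy", "cx", "cy" (pixels), "extrinsics" (4x4, takes a point from world to camera coordinates). Camera axes: x right, y down, z forward; pixel columns grow to the right and rows downward; lengths in m; the calibration is good to about 2 mm. A picture is of the moment at which its call begins. There is no depth.
- robot.close_job(): hands the job in; it is judged then, once.
The state is a dict: "time": time; "joint_positions": joint angles; "qvel": joint speeds; "joint_torque": joint torques, N m; "tool_pos": TCP position; "ee_rot": TCP orientation; "wrist_force": force on the tool from outside, world axes, zero at the start; "wrist_torque": the same for the moment, N m; "width": finger opening in m; "finger_force": force on a finger pad.
Only numpy, scipy, OpenCV 4.12 (cv2) and the standard library are available. Lean on these libraries where they do the work, as an engineer would, in place of code of your own. Each camera call takes 0.05 s, during which the arm holds its last target. There are 200 camera calls.

## Working session

There is one attempt and no reset: what is moved stays moved. The work goes in short steps, Python scripts to look and compute and a tool call to move; the robot and the scene stay as the last step left them, time stands still between calls to the robot, and variables do not carry over. Pictures are saved under pics/ and viewed, at most 10 in all, crops included, and the job is handed in when it is done.

```bash
ls; mkdir -p pics; python3 - <<'E'
from bench import robot
import cv2
for n in ("scene","top"):
    s=robot.snapshot(n); cv2.imwrite(f"pics/{n}0.png",s["color"]); print(n,s["fx"],s["fy"],s["cx"],s["cy"],s["extrinsics"].tolist() if hasattr(s["extrinsics"],'tolist') else s["extrinsics"])
o=robot.get_obs(); print(o["time"],o["tool_pos"],o["ee_rot"],o["width"])
E
```

```text
bench.py
pics
scene 404.9661888153839 404.9661888153839 318.0105718128242 192.101833168069 [[0.5607076708975576, 0.8279842319490696, -0.007001388458377515, -0.30624152916252684], [0.7051703492911284, -0.4819362698379682, -0.5200694283413447, -0.22759095615672204], [-0.43398350922271717, 0.28666974632558273, -0.854095293432976, 1.1304771473561037], [0.0, 0.0, 0.0, 1.0]]
top 486.124065202747 486.124065202747 321.39262702489344 197.11997163517964 [[-0.021216731903537143, -0.9997653133833798, 0.0043781780189640854, 0.03847572560277683], [-0.9866677183379775, 0.020231601237299057, -0.16148528075680627, 0.5402502326284241], [0.16135880477080594, -0.007745996824633388, -0.9868654090888636, 1.0384265292977823], [0.0, 0.0, 0.0, 1.0]]
0.1 [0.20370698 0.51038394 0.20445541] [-3.13969858e+00 -1.74116236e-04  2.76172425e+00] 0.09399264430108624
```

View pics/scene0.png

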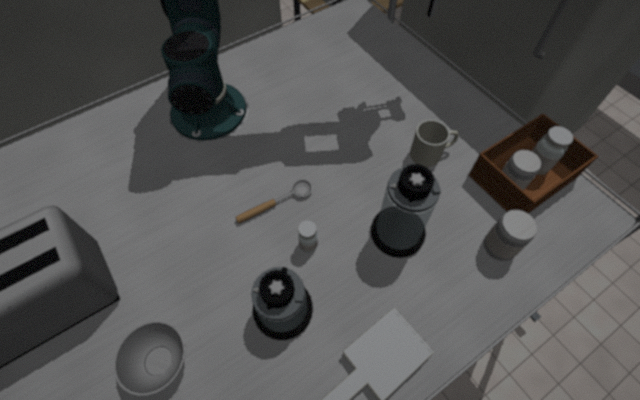

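View pics/top0.png

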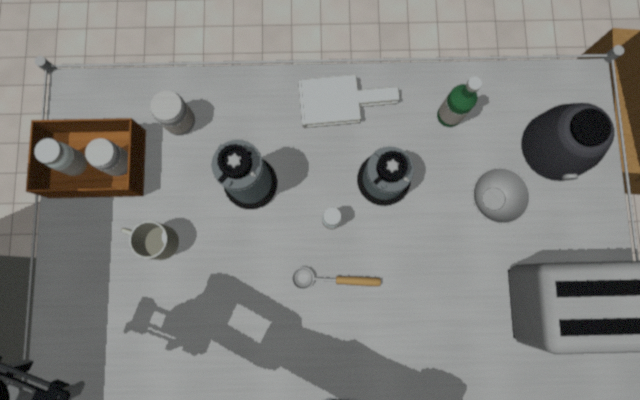

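The top view shows the short jar's ring at about (392,165) and the tall jar's at (235,160). In the scene view they are at (277,288) and (416,181). I'll zoom in on both.

```bash
cat > h.py <<'E'
import numpy as np
def ray(s,u,v,z):
    E=np.array(s["extrinsics"]);R,t=E[:3,:3],E[:3,3];c=-R.T@t
    d=R.T@np.array([(u-s["cx"])/s["fx"],(v-s["cy"])/s["fy"],1]);return c+d*(z-c[2])/d[2]
def proj(s,p):
    E=np.array(s["extrinsics"]);q=E[:3,:3]@np.array(p)+E[:3,3];return s["fx"]*q[0]/q[2]+s["cx"],s["fy"]*q[1]/q[2]+s["cy"]
E
python3 - <<'E'
from bench import robot
import cv2,numpy as np
from h import *
S=robot.snapshot("scene");T=robot.snapshot("top")
for s,(u,v) in ((T,(392,165)),(S,(277,288))): print("short",ray(s,u,v,.152))
for s,(u,v) in ((T,(235,160)),(S,(416,181))): print("tall",ray(s,u,v,.232))
def crop(s,u,v): return cv2.convertScaleAbs(cv2.resize(s["color"][v-35:v+35,u-40:u+40],(400,350)[:2],interpolation=cv2.INTER_CUBIC),alpha=2)
c=[crop(T,392,165),crop(S,277,290)]
cv2.imwrite("pics/crop.png",np.hstack(c))
E
```

```text
short [ 0.5861784 -0.1162312  0.152    ]
short [ 0.59303352 -0.11724978  0.152     ]
tall [0.58324069 0.1874855  0.232     ]
tall [0.59141989 0.18420496 0.232     ]
```

View pics/crop.png

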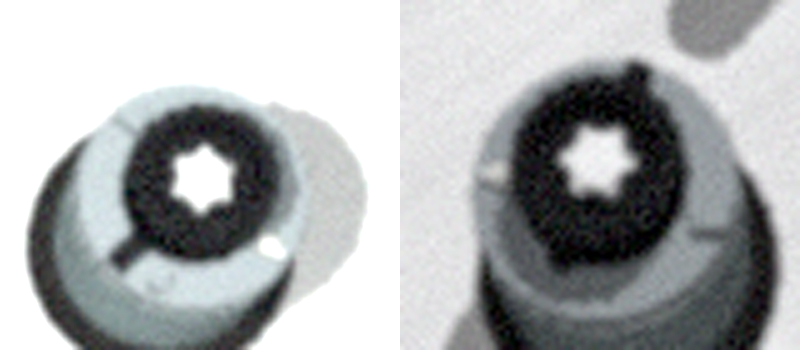

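The crops show the short ring's star at top (392.6,165.8) and scene (276.6,288). The tab points to the lower left in the top view, beside the faint stud. The two views agree on an axis near (0.5895, -0.1165), with the star sitting a little recessed. I'll go up and over first.

The manual's scale: shifts go in shares of 0.25 m and turns go in shares of pi rad. Converting my numbers, -0.035 m / 0.25 = -0.14.

>>> drive_effector(
  increments=[
    [0.094,[0,0,-0.14],0],
    [0.094,[0,0,-0.14],0],
  ],
)

```text
time: 0.37
tool_pos: [0.2029, 0.5089, 0.272]
ee_rot: [-3.132, -0.001, 2.762]
wrist_force: [0.1, 1.2, 1.0]
width: 0.0938
finger_force: 0.0
```

>>> drive_effector(
  increments=[
    [0.094,[-0.118,-0.088,0],0],
    [0.094,[-0.118,-0.088,0],0],
    [0.094,[-0.118,-0.088,0],0],
    [0.094,[-0.118,-0.088,0],0],
    [0.094,[-0.118,-0.088,0],0],
    [0.094,[-0.118,-0.088,0],0],
    [0.094,[-0.118,-0.088,0],0],
    [0.094,[-0.118,-0.088,0],0],
    [0.094,[-0.118,-0.088,0],0],
    [0.094,[-0.118,-0.088,0],0],
    [0.094,[-0.118,-0.088,0],0],
    [0.094,[-0.118,-0.088,0],0],
    [0.094,[-0.118,-0.088,0],0],
    [0.094,[-0.118,-0.088,0],0],
    [0.094,[-0.118,-0.088,0],0],
    [0.094,[-0.118,-0.088,0],0],
    [0.094,[-0.118,-0.088,0],0],
    [0.094,[-0.118,-0.088,0],0],
    [0.094,[-0.118,-0.088,0],0],
    [0.094,[-0.118,-0.088,0],0],
  ],
)

```text
time: 2.03
tool_pos: [0.5893, -0.1183, 0.2751]
ee_rot: [3.141, -0.0, 2.761]
wrist_force: [0.6, -0.3, -0.2]
width: 0.0942
finger_force: 0.0
```

>>> drive_effector(
  increments=[
    [0.094,[0,0,0],0],
    [0.094,[0,0,0],0],
  ],
)

```text
time: 2.2
tool_pos: [0.5889, -0.1181, 0.2735]
ee_rot: [3.142, -0.003, 2.759]
wrist_force: [-0.4, -0.3, 0.4]
width: 0.0938
finger_force: 0.0
```

```bash
python3 - <<'E'
from bench import robot
from h import *
import cv2
o=robot.get_obs(); print(o["time"],o["joint_positions"],o["tool_pos"],o["ee_rot"])
s=robot.snapshot("wrist"); im=cv2.convertScaleAbs(s["color"],alpha=2)
for z,c in((.152,(0,0,255)),(.138,(0,255,0))):
    u,v=proj(s,[.5895,-.1165,z]);print(u,v)
    pts=np.array([proj(s,[.5895+.031*np.cos(a),-.1165+.031*np.sin(a),z]) for a in np.linspace(0,6.28,60)])
    if z==.152: cv2.polylines(im,[pts.astype(int)],True,c,1)
    cv2.circle(im,(int(u),int(v)),2,c,-1)
cv2.imwrite("pics/w1.png",im)
E
```

```text
2.2 [-2.92458061e-01  2.02477752e-01  1.10724024e+00  3.73231899e-04
  1.83529014e+00 -1.48053754e+00] [ 0.58891526 -0.11807566  0.27351671] [ 3.14154139 -0.00343406  2.75897285]
324.4215901596571 192.5608412705593
324.3491110800324 189.23604047253588
```

View pics/w1.png

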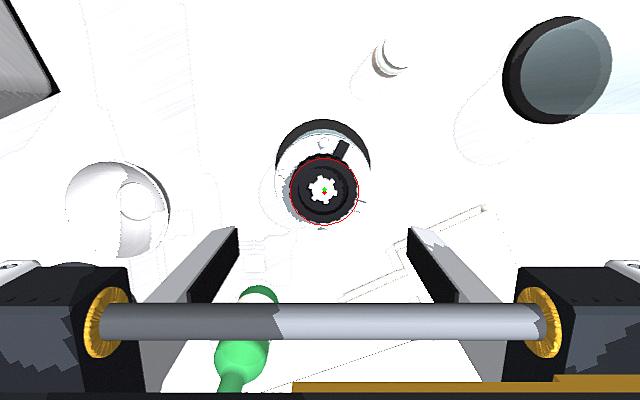

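The red predicted ring outline lies on the ring, with its centre at (324,191) and the tab at about (343,148). Going down to fingertip z of about 0.136 and closing.

To row units: 0.0275 m / 0.25 = 0.11, 0.0015 m / 0.25 = 0.006.

>>> drive_effector(
  increments=[
    [0.094,[0,0.006,0.11],0],
    [0.094,[0,0,0.11],0],
    [0.094,[0,0,0.11],0],
    [0.094,[0,0,0.11],0],
    [0.094,[0,0,0.11],0],
    [0.094,[0,0,0],0],
    [0.094,[0,0,0],0],
  ],
)

```text
time: 2.83
tool_pos: [0.5879, -0.1134, 0.1372]
ee_rot: [3.142, -0.003, 2.764]
wrist_force: [-0.1, -1.2, 1.1]
width: 0.0936
finger_force: 0.0
```

>>> drive_effector(
  increments=[
    [0.05,[0,0,0],0],
    [0.05,[0,0,0],0],
    [0.05,[0,0,0],0],
    [0.05,[0,0,0],0],
    [0.05,[0,0,0],0],
    [0.05,[0,0,0],0],
  ],
)

```text
time: 3.33
tool_pos: [0.5892, -0.1177, 0.1395]
ee_rot: [-3.137, 0.002, 2.761]
wrist_force: [-2.7, -4.1, 4.0]
width: 0.0616
finger_force: 30.0
```

```bash
python3 - <<'E'
from bench import robot
from h import *
T=robot.snapshot("top")
p=ray(T,376.4,182.4,.126)-np.array([.5895,-.1165,.126]);print("tab az",np.arctan2(p[1],p[0]),np.hypot(*p[:2]))
p=ray(T,352+32,130+56.6,.126)-np.array([.5895,-.1165,.126]);print("stud az",np.arctan2(p[1],p[0]),np.hypot(*p[:2]))
p=ray(T,352+24.6,130+25,.126)-np.array([.5895,-.1165,.126]);print("stop? az",np.arctan2(p[1],p[0]),np.hypot(*p[:2]))
E
```

```text
tab az 2.4106814340629565 0.04501675958412698
stud az 2.809479384025632 0.04512358754353414
stop? az 0.8373484380027316 0.03679671056646792
```

Gripped at 61.6 mm. The tab has roughly 1.3–1.4 rad to go. Turning clockwise, which is a positive turn about tool z.

To row units: 0.1 rad / 3.1416 = 0.0318.

>>> drive_effector(
  increments=[
    [0.05,[0,0,0],0.0318],
    [0.05,[0,0,0],0.0318],
    [0.05,[0,0,0],0.0318],
    [0.05,[0,0,0],0.0318],
    [0.05,[0,0,0],0.0318],
    [0.05,[0,0,0],0.0318],
    [0.05,[0,0,0],0.0318],
    [0.05,[0,0,0],0.0318],
    [0.05,[0,0,0],0.0318],
    [0.05,[0,0,0],0.0318],
    [0.05,[0,0,0],0.0318],
    [0.05,[0,0,0],0.0318],
    [0.05,[0,0,0],0],
    [0.05,[0,0,0],0],
  ],
)

```text
time: 4.55
tool_pos: [0.5874, -0.1187, 0.1395]
ee_rot: [-3.138, 0.006, 1.559]
wrist_force: [-7.0, -6.6, 5.3]
width: 0.0611
finger_force: 30.0
```

```bash
python3 - <<'E'
from bench import robot
import cv2
o=robot.get_obs(); print(o["wrist_torque"],o["joint_positions"])
s=robot.snapshot("wrist");cv2.imwrite("pics/w2.png",cv2.convertScaleAbs(s["color"],alpha=1))
E
```

```text
[-1.33291499  1.2768867  -0.07551675] [-0.28994006  0.21907097  1.351845   -0.00696396  1.57210236 -0.27819864]
```

View pics/w2.png

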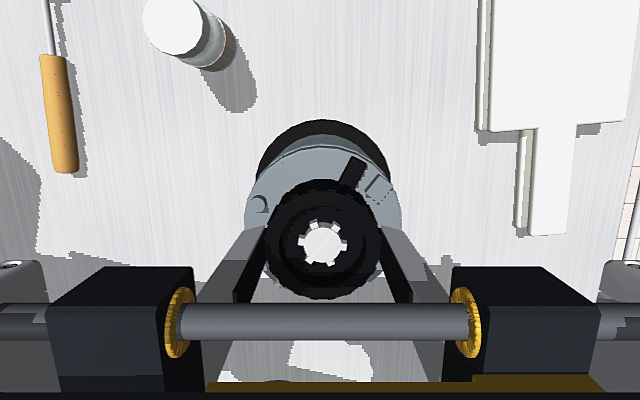

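The tab at (352,172) has turned with the gripper and sits just short of the square stop at (378,190). The stud is at (260,204). Continuing in small steps.

To row units: 0.05 rad / 3.1416 = 0.0159.

>>> drive_effector(
  increments=[
    [0.05,[0,0,0],0.0159],
    [0.05,[0,0,0],0.0159],
    [0.05,[0,0,0],0.0159],
    [0.05,[0,0,0],0.0159],
    [0.05,[0,0,0],0],
    [0.05,[0,0,0],0],
    [0.05,[0,0,0],0],
  ],
)

```text
time: 5.18
tool_pos: [0.5871, -0.1187, 0.1395]
ee_rot: [-3.139, 0.007, 1.361]
wrist_force: [-7.9, -6.2, 4.5]
width: 0.0613
finger_force: 30.0
```

```bash
python3 - <<'E'
from bench import robot
import cv2
o=robot.get_obs(); print(o["wrist_torque"])
s=robot.snapshot("wrist");cv2.imwrite("pics/w3.png",cv2.resize(s["color"][110:310,200:440],None,fx=2.5,fy=2.5))
E
```

```text
[-1.28354996  1.50744962  0.52734224]
```

View pics/w3.png

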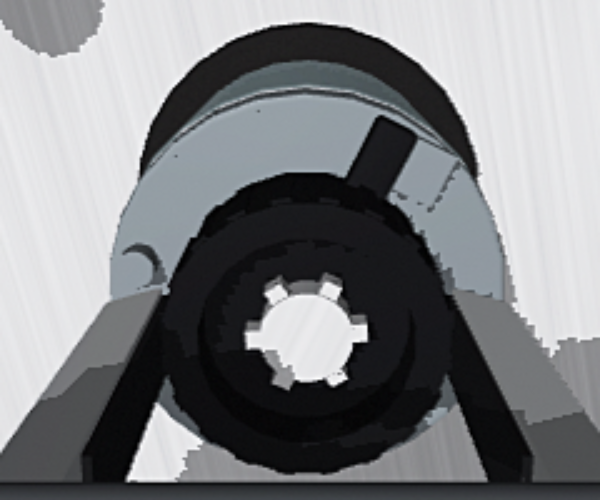

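The tab's right edge at (400,190) is against the square block and the torque has risen to 0.53 N m, above the click nose's 0.25. One more small push, then release and go up.

To row units: 0.03 rad / 3.1416 = 0.0095.

>>> drive_effector(
  increments=[
    [0.05,[0,0,0],0.0095],
    [0.05,[0,0,0],0.0064],
    [0.05,[0,0,0],0],
    [0.05,[0,0,0],0],
  ],
)

```text
time: 5.57
tool_pos: [0.5872, -0.1182, 0.1395]
ee_rot: [-3.139, 0.007, 1.314]
wrist_force: [-7.9, -6.4, 5.4]
width: 0.0613
finger_force: 30.0
```

```bash
python3 -c "
from bench import robot
print(robot.get_obs()['wrist_torque'])"
```

```text
[-1.21367194  1.48554022  1.45684249]
```

>>> drive_effector(
  increments=[
    [0.094,[0,0,0],0],
    [0.094,[0,0,0],0],
    [0.094,[0,0,0],0],
    [0.094,[0,0,0],0],
    [0.094,[0,0,0],0],
    [0.094,[0,0,0],0],
  ],
)

```text
time: 6.07
tool_pos: [0.5894, -0.115, 0.1378]
ee_rot: [-3.141, -0.0, 1.312]
wrist_force: [-0.5, -0.2, -1.2]
width: 0.0934
finger_force: 0.0
```

>>> drive_effector(
  increments=[
    [0.094,[0,0,-0.08],0],
    [0.094,[0,0,-0.12],0],
    [0.094,[0,0,-0.12],0],
    [0.094,[0,0,-0.12],0],
    [0.094,[0,0,0],0],
    [0.094,[0,0,0],0],
    [0.094,[0,0,0],0],
  ],
)

```text
time: 6.65
tool_pos: [0.5891, -0.115, 0.2471]
ee_rot: [-3.141, -0.0, 1.312]
wrist_force: [-0.8, 0.3, -0.1]
width: 0.0942
finger_force: 0.0
```

```bash
python3 - <<'E'
from bench import robot
import cv2
s=robot.snapshot("wrist");cv2.imwrite("pics/w4.png",cv2.resize(s["color"][80:280,200:440],None,fx=2.5,fy=2.5))
E
```

```text
(no output)
```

View pics/w4.png

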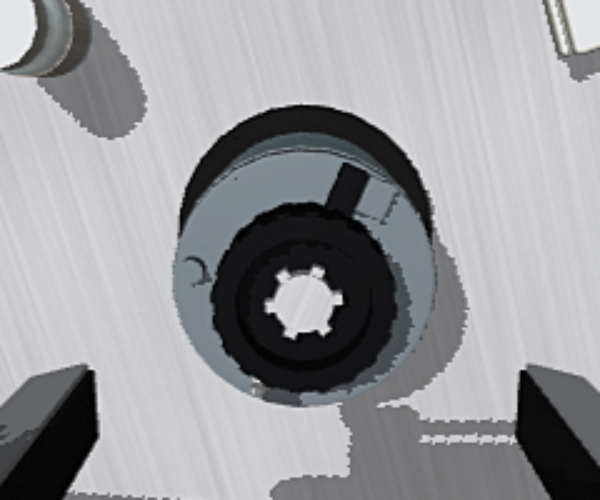

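The tab at (348,190) rests against the square stop at (378,200), the torque reached 1.46 N m at the hard stop, and the gripper is clear. Handing in.

```bash
python3 -c "
from bench import robot
print(robot.close_job())"
```

```text
the job is handed in; nothing more can be done
None
```

The shorter jar's ring is turned clockwise to its hard stop, with its tab against the square block in the last picture; I released it, never went near the taller jar, and handed the job in at about 6.7 s (no verdict was shown).

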